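# Prop the spectacle drying box open at the red hole

## Robot

A 6-joint arm with a two-finger parallel gripper is mounted at the origin on the work surface. World frame = base frame: x ahead of the robot, y to its left, z up, the work surface at z = 0. Lengths are in mm, angles in rad, forces in N, time in s.
With the tool pointing down it reaches from about 300 to 775 mm from the base axis. Payload 14.6 kg.
Tool frame: the origin (TCP) lies on the centre line of the jaws, within the pads' length; the fingertips stand 22 mm ahead of it and the grasp point (between the pads) lies 3 mm ahead of it (manip.tcp_to_tips is the distance from the TCP to the fingertips, in mm); z points along the fingers, y is the direction in which the jaws open and shut (so a half turn about z gives the same grasp; the last joint's range is limited). The gripper opens to 94 mm and grips with 3 to 60 N. Pads are 16 mm wide; open, the fingers measure 119 mm over their backs; the gripper's body (75 mm by 177 mm) begins 78 mm behind the grasp point.
Start: joints at [1.035, 0.3, 1.521, -0, 1.321, -0.067], TCP at [248.495, 490.652, 193.646] pointing down, gripper open.
Joint ranges: [-3.03, 3.03], [-0.79, 2.21], [0.23, 2.52], [-1.04, 4.18], [0, 3.07], [-2.55, 2.55]. Speed limits (rad/s): [2.22, 2.22, 2.57, 3.14, 3.14, 3.14].

## Interface

Orientations are given as [roll, pitch, yaw] about the fixed x, y, z axes, in that order (R = Rz(yaw) Ry(pitch) Rx(roll)).
In Python, from cell import manip, vision, workorder gives the robot as it stands.
- The arm moves only by the tool carry_out, never from a script. Its argument "deltas" is a list of rows, each a list of 3 entries, a list of its own where there are three numbers: the shift along the tool's x, y, z in cm, then the turn about the tool's z in degrees, then the opening, from 0 (shut) to 1 (fully open). A call has 1 to 20 rows; each row shifts and turns the commanded pose from where the row before left it, along the tool's axes as they then stand; what a row does not reach is not made up. A row lasts 1/12 s, in which the tool goes at most 41.7 mm and 7.16 degrees, less where a joint would pass 70% of its speed; a pose out of reach is approached as far as the arm can. A call with a gripper value outside its range is refused whole. The fingers move at their own pace and stop on an object; "grip_force" is the grip in N (left out, the last holds). Time passes only in rows, so rows that do not move let the fingers close. It gives the time, the measured TCP pose, the force and the opening at its end, in the units of the state.
- manip.read_state(): the state, without advancing time (a new reading comes with each control period).
- vision.camera(name): name is "scene" or "top"; returns (picture, depth): 400x640x3 uint8, red, green, blue; 400x640 float32, mm along the optical axis (not along the pixel's ray), 0 where there is no reading.
- vision.calibration(name): a dict with "mtx" (3x3 intrinsics, pixels), "eye" and "orientation" of the camera in the world. Camera axes: x right, y down, z forward; pixel columns grow to the right and rows downward; lengths in mm; the calibration is good to about 2 mm. A picture is of the moment at which its call begins. calibration takes no time and is no camera call.
- workorder.sign_off(): hands the job in, once; it reports no verdict.
The state is a dict: "clock": time; "joints": joint angles; "qd": joint speeds; "effort": joint torques, N m; "eef_pos": TCP position; "eef_rot": TCP orientation; "wrist_force": force on the tool from outside, world axes, zero at the start; "moment": the same for the moment, N m; "finger_gap": finger opening in mm.
Only numpy, scipy, OpenCV 4.12 (cv2) and the standard library are available. Lean on these libraries where they do the work, as an engineer would, in place of code of your own. Each camera call takes 0.05 s, during which the arm holds its last target.

## Task

The washed spectacles in the drying box need air. Lift the box's stay arm by its yellow knob, slide the lid open with it, and drop the hole with the red ring over the brass peg, so that the arm lies flat again and holds the lid at that width; then let go.

Things in the scene. Friction and masses are not known exactly. Their poses are not given: they have to be found in the camera images.
- knob (a point): Yellow upright grip near the free end of the dark steel stay arm: 18 mm wide across the arm, 26 along it, 46 high. Point: on its centre line, 16 mm below its top, 97 mm above the bench with the arm flat, 195 mm from the pivot, 70 mm past the red hole. x along the arm to its free end, z up. Pinch here from above, across the arm; beside it is free air over the box's white deck (55 mm high).
- red_hole (a point): Centre of the middle of three round 22 mm holes in the stay arm, the one with the red ring; 67 mm above the bench with the arm flat, 125 mm from the pivot. White (knob side) and blue holes, 35 mm away, are wrong. Axes as knob. Arm 38 x 5 mm, pivoted on the clear sliding lid of the fixed white box; pulling it along its x slides the lid open (1 to 4 N, stays put); it cannot turn sideways.
- peg_tip (a point): Tip of the upright brass peg on the box's deck, 79 mm above the bench, ahead of the arm on its sliding line (x = the way the lid opens). Peg 10 mm thick, 24 high, top 7 mm a blunt cone; the tip is 15 mm above the flat arm's underside. At the start the arm lies flat, its end short of the peg; knob raised 40 to 50 mm, it passes over. Red hole drops freely if within 6 mm, the cone guides a bit more.
- stay (a joint): Lift of the stay arm about its pivot on the lid, rad: 0 = lying flat on its stop, growing as the knob end is raised, at most 0.8. It falls back by its own weight (about 140 g). If it rested on the peg's tip near the red hole it would read about 0.12.

How it is judged:
By the outcome, as a careful person would: the job done as asked, in the order asked, and still so for the second after the job is handed in, with the robot touching nothing.
It also fails if it takes over 32 s, if anything falls off the work surface, if the arm or the gripper's body presses on something with over 40 N, if the wrist force passes 120 N, or if a joint passes its speed limit or range.

## Working session

There is one attempt and no reset: what is moved stays moved. The work goes in short steps, Python scripts to look and compute and a tool call to move; the robot and the scene stay as the last step left them, time stands still between calls to the robot, and variables do not carry over. Pictures are saved under pics/ and viewed, and the job is handed in when it is done.

Besides the shell and the picture viewer there is one more tool, called after "Emit:" as name(argument=value, ...) on one line, values as JSON. carry_out: Moves the arm, as the interface text tells. Its arguments: {"type":"object","properties":{"deltas":{"type":"array","items":{"type":"array"}},"grip_force":{"type":"number"}},"required":["deltas"]}

```bash
mkdir -p pics; ls; python3 - <<'E'
from cell import manip, vision
import cv2,numpy as np
print(manip.read_state())
for n in("scene","top"):
    im,d=vision.camera(n); cv2.imwrite(f"pics/{n}0.png",im[:,:,::-1]); np.save(f"pics/{n}0.npy",d); np.save(f"pics/{n}0im.npy",im)
    c=vision.calibration(n);print(n,c)
E
```

```text
pics
{'clock': 0.0, 'joints': array([ 1.03539356e+00,  3.00437672e-01,  1.52159798e+00, -1.44653107e-05,
        1.32065615e+00, -6.66163965e-02]), 'qd': array([ 1.26974683e-03,  2.59614467e-04, -7.96324003e-05,  1.46727498e-03,
       -1.86731143e-03,  4.34038347e-04]), 'effort': array([-7.10503482e-04, -5.31806803e+01, -3.52747250e+01,  7.07675633e-02,
        2.43817287e-02, -5.17507726e-05]), 'eef_pos': array([248.36773525, 490.42362254, 193.09751183]), 'eef_rot': array([-3.14049500e+00, -5.91875162e-05,  2.67280984e+00]), 'wrist_force': array([ 0.55541125, -0.49615134,  0.79015365]), 'moment': array([-0.02536881, -0.00851199,  0.03163546]), 'finger_gap': 94.36390562233531}
scene {'mtx': array([[520.63205038,   0.        , 320.58268547],
       [  0.        , 520.63205038, 199.17769556],
       [  0.        ,   0.        ,   1.        ]]), 'eye': array([1026.18563353, -445.80751836,  690.81826587]), 'orientation': array([-2.38064897, -0.00702125,  1.06205409])}
top {'mtx': array([[369.03858274,   0.        , 317.15019039],
       [  0.        , 369.03858274, 200.15221915],
       [  0.        ,   0.        ,   1.        ]]), 'eye': array([ 491.77243708, -151.03204635,  777.77272493]), 'orientation': array([-3.04880341,  0.00833989, -1.59576997])}
```

View pics/scene0.png

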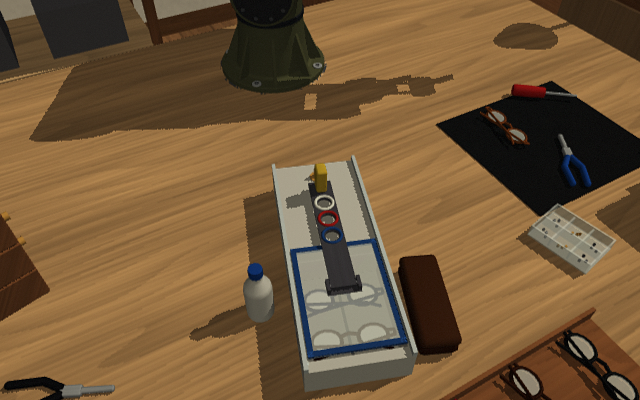

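View pics/top0.png

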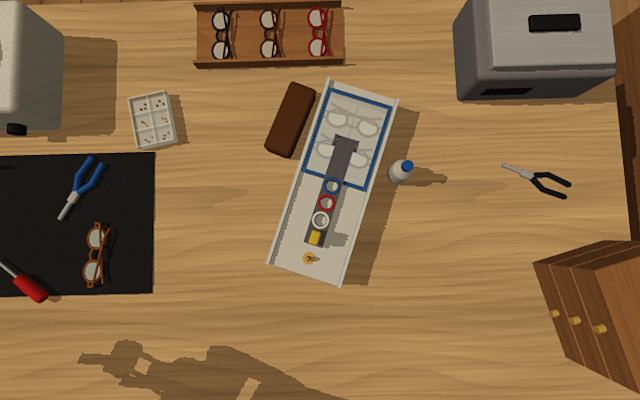

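The scene view shows the yellow knob at about (320,178), with the peg hidden behind it. In the top view the knob is at (315,238), the red ring at (327,202) and the peg at (309,258). Next I'll measure them.

```bash
cat > h.py <<'E'
import numpy as np,cv2
from scipy.spatial.transform import Rotation as Ro
from cell import manip,vision
def ray(n,uv):
    c=vision.calibration(n);R=Ro.from_euler('xyz',c['orientation']).as_matrix()
    d=np.linalg.inv(c['mtx'])@np.array([uv[0],uv[1],1.]);return c['eye'],R@d
def plane(n,uv,z):
    e,d=ray(n,uv);return e+d*(z-e[2])/d[2]
def tri(ua,ub):
    e1,d1=ray('scene',ua);e2,d2=ray('top',ub)
    t=np.linalg.lstsq(np.c_[d1,-d2],e2-e1,rcond=None)[0]
    a,b=e1+d1*t[0],e2+d2*t[1];return (a+b)/2,np.linalg.norm(a-b)
def blobs(im,lo,hi,roi,amin=6):
    h=cv2.cvtColor(im,cv2.COLOR_RGB2HSV);m=cv2.inRange(h,np.array(lo),np.array(hi))
    k=np.zeros_like(m);x0,y0,x1,y1=roi;k[y0:y1,x0:x1]=m[y0:y1,x0:x1]
    n,l,s,c=cv2.connectedComponentsWithStats(k)
    return [(s[i].tolist(),c[i].round(2).tolist()) for i in range(1,n) if s[i][4]>=amin]
E
python3 - <<'E'
from h import *
t=np.load('pics/top0im.npy');s=np.load('pics/scene0im.npy')
R=dict(top=(280,150,360,280),scene=(290,150,370,250))
for n,im in(('top',t),('scene',s)):
    print(n)
    print(' yel',blobs(im,(15,120,80),(35,255,255),R[n]))
    print(' red',blobs(im,(0,150,80),(8,255,255),R[n])+blobs(im,(172,150,80),(180,255,255),R[n]))
    print(' blu',blobs(im,(105,120,60),(125,255,255),R[n]))
    d=np.load(f'pics/{n}0.npy')
a=cv2.resize(t[80:290,260:400][:, :, ::-1],None,fx=2.8,fy=2.8,interpolation=cv2.INTER_NEAREST);b=cv2.resize(s[150:250,290:370][:, :, ::-1],None,fx=4.8,fy=4.8,interpolation=cv2.INTER_NEAREST)
h=588;c=np.zeros((h,800,3),np.uint8);c[:a.shape[0],:a.shape[1]]=a;c[:b.shape[0],400:400+b.shape[1]]=b;cv2.imwrite('pics/z0.png',c)
E
```

```text
top
 yel [([280, 150, 22, 66, 660], [287.11, 174.82]), ([344, 229, 16, 51, 438], [353.98, 261.86]), ([308, 230, 13, 15, 145], [314.26, 237.07]), ([303, 252, 12, 12, 108], [308.27, 257.68]), ([280, 268, 35, 12, 222], [291.65, 275.43])]
 red [([318, 194, 17, 18, 114], [325.99, 202.32])]
 blu [([302, 150, 23, 28, 132], [310.02, 166.73]), ([323, 177, 17, 17, 97], [331.32, 184.81]), ([343, 181, 17, 8, 53], [351.32, 184.94])]
scene
 yel [([290, 150, 80, 51, 1541], [331.68, 163.0]), ([310, 172, 5, 10, 30], [312.07, 176.2])]
 red [([318, 210, 21, 16, 120], [328.02, 217.67])]
 blu [([322, 227, 21, 16, 115], [332.03, 234.3]), ([347, 239, 23, 7, 79], [358.0, 242.0]), ([292, 246, 26, 4, 56], [307.12, 248.23])]
```

View pics/z0.png

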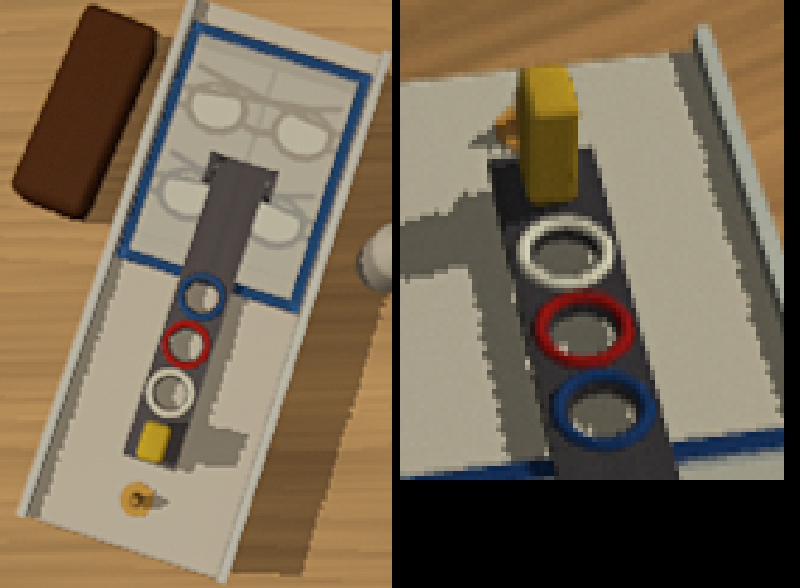

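```bash
python3 - <<'E'
from h import *
t=np.load('pics/top0im.npy');s=np.load('pics/scene0im.npy')
print('wht',blobs(t,(0,0,200),(180,40,255),(305,205,335,235)),blobs(s,(0,0,185),(180,40,255),(310,190,345,214)))
rt=tri((328.2,217.9),(326.0,202.4));bt=tri((332.2,234.4),(331.3,185))
print('tri red',rt,'blue',bt)
r=plane('top',(326.0,202.4),68);b=plane('top',(331.3,185),68)
rs=plane('scene',(328.2,217.9),68);bs=plane('scene',(332.2,234.4),68)
print(r,b,rs,bs,np.linalg.norm(r-b),np.linalg.norm(rs-bs))
for z in(113,97):print('knob',z,plane('top',(314.4,237),z))
print('knob scene', plane('scene',(290+(547-400)/4.8,150+(92)/4.8),113))
print('peg tip79',plane('top',(309.3,258.2),79),'base55',plane('top',(308.3,257.7),57))
dT=np.load('pics/top0.npy');print(dT[250:266,302:316].round(0))
# deck corners / rail direction top z~60
u=r-b;print('yaw arm from holes',np.degrees(np.arctan2(u[1],u[0])), )
u=rs-bs;print(np.degrees(np.arctan2(u[1],u[0])))
# lid blue edge / rail direction by pixels
for z,p,q in((60,(260+190/2.8,80),(260+25/2.8,80+515/2.8)),(60,(260+388/2.8,80+55/2.8),(260+225/2.8,80+578/2.8))):
    u=plane('top',q,z)-plane('top',p,z);print('rail',np.degrees(np.arctan2(u[1],u[0])),plane('top',q,z))
E
```

```text
wht [] [([316, 197, 4, 7, 9], [316.78, 199.44]), ([330, 203, 4, 5, 6], [331.83, 204.83])]
tri red (array([ 553.1793405 , -163.44870741,   69.39221835]), np.float64(0.5915717751639763)) blue (array([ 586.42905141, -174.90743884,   70.04873799]), np.float64(0.12697117184649545))
[ 553.15502752 -163.73170455   68.        ] [ 586.73437454 -174.92106663   68.        ] [ 552.25801946 -162.5537445    68.        ] [ 584.94831207 -174.06996266   68.        ] 35.39455283383486 34.65946496571583
knob 113 [ 487.56166649 -140.44900114  113.        ]
knob 97 [ 487.46032008 -140.19428443   97.        ]
knob scene [ 488.94802671 -141.46154855  113.        ]
peg tip79 [ 448.04963647 -129.38890962   79.        ] base55 [ 447.67724527 -126.79574666   57.        ]
[[717. 719. 718. 718. 717. 718. 719. 719. 716. 718. 721. 719. 719. 720.]
 [718. 716. 716. 717. 716. 719. 716. 718. 720. 718. 717. 718. 719. 719.]
 [718. 719. 717. 719. 717. 714. 717. 715. 714. 718. 718. 716. 715. 715.]
 [717. 718. 716. 714. 717. 714. 717. 716. 717. 716. 718. 717. 718. 717.]
 [715. 718. 713. 714. 715. 716. 716. 714. 715. 718. 7
[... 312 characters left out ...]
 [716. 714. 715. 713. 697. 694. 693. 692. 695. 714. 715. 712. 715. 716.]
 [717. 715. 713. 717. 713. 696. 695. 695. 696. 715. 713. 713. 713. 714.]
 [716. 715. 711. 713. 716. 713. 699. 715. 712. 714. 714. 715. 716. 716.]
 [716. 717. 713. 714. 715. 713. 714. 715. 715. 714. 713. 713. 714. 718.]
 [717. 716. 719. 713. 714. 711. 713. 713. 713. 712. 716. 716. 714. 716.]
 [715. 714. 716. 716. 715. 713. 711. 712. 714. 715. 716. 714. 714. 717.]
 [714. 715. 713. 715. 714. 717. 714. 715. 715. 715. 715. 714. 717. 717.]]
yaw arm from holes 161.57081558639095
160.5935308806959
rail 161.22466454688137 [437.85014181 -50.85715889  60.        ]
rail 160.68807258092642 [ 392.03121036 -186.91339075   60.        ]
```

Emit:
carry_out(deltas=[[[0,0,0],-4,0.5],[[0,0,0],-4,0.5],[[-2.4,-2.9,0],0,0.5],[[-2.4,-2.9,0],0,0.5],[[-2.4,-2.9,0],0,0.5],[[-2.4,-2.9,0],0,0.5],[[-2.4,-2.9,0],0,0.5],[[-2.4,-2.9,0],0,0.5],[[-2.4,-2.9,0],0,0.5],[[-2.4,-2.9,0],0,0.5],[[-2.4,-2.9,0],0,0.5],[[-2.4,-2.9,0],0,0.5],[[-2.4,-2.9,0],0,0.5],[[-2.4,-2.9,0],0,0.5],[[-2.4,-2.9,0],0,0.5],[[-2.4,-2.9,0],0,0.5],[[-2.4,-2.9,0],0,0.5],[[-2.0,-2.5,0],0,0.5],[[0,0,0],0,0.5],[[0,0,0],0,0.5]], grip_force=20)

```text
clock: 1.77
eef_pos: [459.3, -68.5, 193.1]
eef_rot: [-3.142, -0.001, 2.81]
wrist_force: [0.2, 0.0, -0.1]
finger_gap: 47.5
```

Emit:
carry_out(deltas=[[[-2.0,-2.4,0],0,0.5],[[-2.0,-2.4,1.0],0,0.5],[[-1.0,-1.1,2.0],0,0.5],[[0,0,1.0],0,0.5],[[0,0,0],0,0.5],[[0,0,0],0,0.5]])

```text
clock: 2.27
eef_pos: [487.2, -138.1, 153.7]
eef_rot: [3.141, -0.001, 2.813]
wrist_force: [0.1, -0.0, 0.5]
finger_gap: 46.7
```

```bash
python3 - <<'E'
from h import *
st=manip.read_state();print(st['eef_pos'],st['eef_rot'],manip.tcp_to_tips)
s,d=vision.camera('scene');t,d2=vision.camera('top')
a=cv2.resize(s[120:260,260:400][:,:,::-1],None,fx=3.5,fy=3.5);b=cv2.resize(t[150:290,270:350][:,:,::-1],None,fx=3.5,fy=3.5)
cv2.imwrite('pics/z1.png',np.hstack([a,b]))
E
```

```text
[ 487.24368175 -138.086905    153.68175738] [ 3.14136244e+00 -1.09323865e-03  2.81336306e+00] 22.0
```

View pics/z1.png

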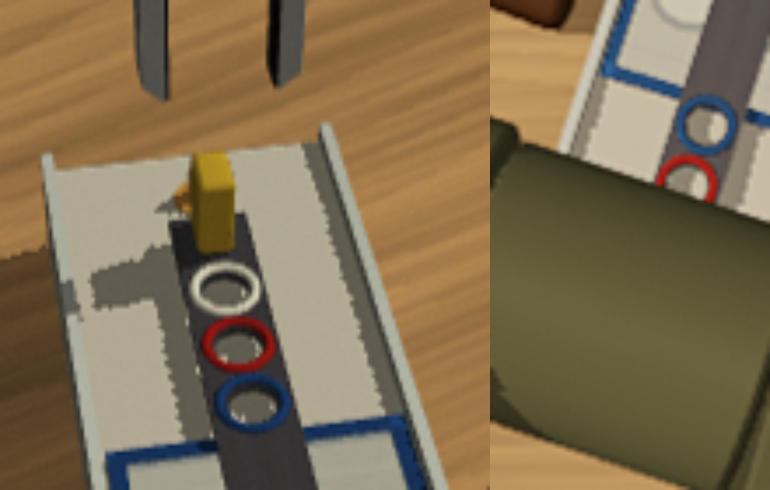

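The fingers straddle the knob, at about (215,200) in the crop. Now I'll go down and pinch it.

Emit:
carry_out(deltas=[[[-0.1,-0.2,1.0],0,0.5],[[0,0,1.5],0,0.5],[[0,0,1.5],0,0.5],[[0,0,1.0],0,0.5],[[0,0,0.4],0,0.5],[[0,0,0],0,0.5],[[0,0,0],0,0.3],[[0,0,0],0,0.2],[[0,0,0],0,0.1],[[0,0,0],0,0.05],[[0,0,0],0,0.05],[[0,0,0],0,0.05]], grip_force=20)

```text
clock: 3.37
eef_pos: [488.2, -141.3, 100.0]
eef_rot: [3.141, 0.001, 2.812]
wrist_force: [0.3, 4.1, 2.1]
finger_gap: 17.4
```

```bash
python3 - <<'E'
from h import *
s,d=vision.camera('scene')
a=cv2.resize(s[120:260,260:400][:,:,::-1],None,fx=3.5,fy=3.5)
cv2.imwrite('pics/z2.png',a)
E
```

```text
(no output)
```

View pics/z2.png

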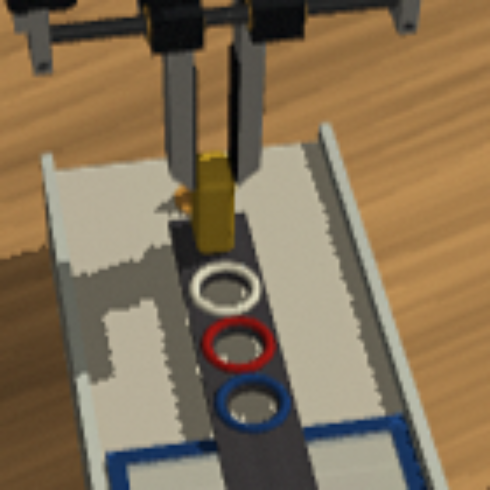

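Emit:
carry_out(deltas=[[[-0.13,0.05,-0.75],0,0.05],[[-0.16,0,-0.75],0,0.05],[[-0.19,0,-0.75],0,0.05],[[-0.22,0,-0.75],0,0.05],[[-0.26,0,-0.75],0,0.05],[[-0.29,0,-0.75],0,0.05],[[0,0,0],0,0.05],[[0,0,0],0,0.05]])

```text
clock: 4.08
eef_pos: [500.0, -145.3, 144.9]
eef_rot: [-3.142, 0.0, 2.812]
wrist_force: [0.8, 2.0, -3.0]
finger_gap: 17.1
```

```bash
python3 - <<'E'
from h import *
s,d=vision.camera('scene');t,d2=vision.camera('top')
a=cv2.resize(s[120:260,260:400][:,:,::-1],None,fx=3.5,fy=3.5);b=cv2.resize(t[60:200,270:350][:,:,::-1],None,fx=3.5,fy=3.5)
cv2.imwrite('pics/z3.png',np.hstack([a,b]))
E
```

```text
(no output)
```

View pics/z3.png

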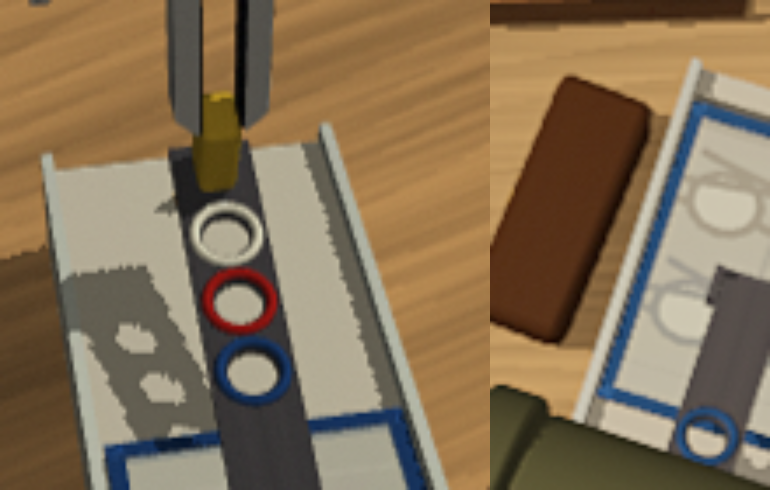

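The arm is up, with its shadow off the deck and the lid unmoved. Next I'll slide it most of the way.

Emit:
carry_out(deltas=[[[0.4,0,0],0,0.05],[[0.8,0,0],0,0.05],[[1.0,0,0],0,0.05],[[1.0,0,0],0,0.05],[[1.0,0,0],0,0.05],[[1.0,0,0],0,0.05],[[1.0,0,0],0,0.05],[[1.0,0,0],0,0.05],[[1.0,0,0],0,0.05],[[1.0,0,0],0,0.05],[[0.8,0,0],0,0.05],[[0.4,0,0],0,0.05],[[0,0,0],0,0.05],[[0,0,0],0,0.05]])

```text
clock: 5.35
eef_pos: [400.6, -110.6, 144.5]
eef_rot: [3.14, -0.001, 2.812]
wrist_force: [1.4, 8.1, -0.9]
finger_gap: 17.4
```

```bash
python3 - <<'E'
from h import *
s,d=vision.camera('scene');t,d2=vision.camera('top');print(manip.read_state()['eef_pos'],manip.read_state()['eef_rot'])
np.save('pics/s4.npy',s);np.save('pics/t4.npy',t);np.save('pics/t4d.npy',d2);np.save('pics/s4d.npy',d)
a=cv2.resize(s[110:270,250:390][:,:,::-1],None,fx=3.5,fy=3.5);b=cv2.resize(t[120:280,260:350][:,:,::-1],None,fx=3.5,fy=3.5)
cv2.imwrite('pics/z4.png',np.hstack([a,b]))
E
```

```text
[ 400.72109513 -110.66060228  144.45596975] [ 3.14018970e+00 -8.75298841e-04  2.81247606e+00]
```

View pics/z4.png

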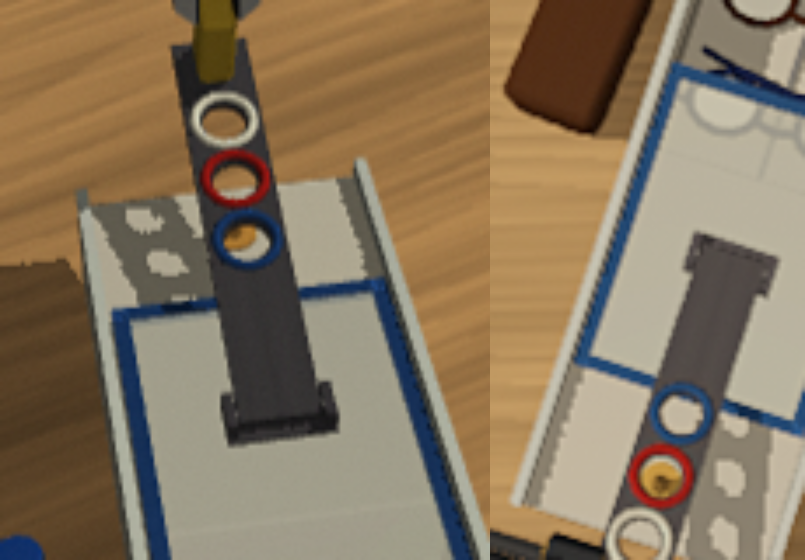

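```bash
python3 - <<'E'
from h import *
t0=np.load('pics/top0im.npy');t=np.load('pics/t4.npy')
u=np.array([np.cos(np.radians(160.9)),np.sin(np.radians(160.9)),0]);v=np.array([-u[1],u[0],0])
rb=blobs(t,(0,150,80),(8,255,255),(290,230,360,280))+blobs(t,(172,150,80),(180,255,255),(290,230,360,280));print('red',rb)
bb=blobs(t,(105,120,60),(125,255,255),(280,205,350,260));print('blue',bb)
pk=[(308.3,258.5,79),(309.3,258.2,79),(308.3,257.7,57)]
P=[plane('top',p[:2],p[2]) for p in pk]
r0=plane('top',(326,202.4),68)
for p in P: print('peg',p.round(1),'along',(p-r0)@u,'lat',(p-r0)@v)
# template shift of the lid front blue edge+hinge: match hinge patch
def edge(im,a,b):pass
g0=cv2.cvtColor(t0,cv2.COLOR_RGB2GRAY);g=cv2.cvtColor(t,cv2.COLOR_RGB2GRAY)
T=g0[123:165,330:362];m=cv2.matchTemplate(g,T,cv2.TM_CCOEFF_NORMED);_,s,_,l=cv2.minMaxLoc(m);print(s,l)
a=plane('top',(346,144),70);b=plane('top',(346+l[0]-330,144+l[1]-123),70);print('hinge shift',(b-a)@u,(b-a)@v)
for (st,c) in rb[:2]:
    q=plane('top',(st[0]+st[2]/2-.5,st[1]+st[3]/2-.5),96);print('ring now',q,[( (p-q)@u).round(1) for p in P],[((p-q)@v).round(1) for p in P])
E
```

```text
red [([300, 247, 18, 19, 128], [308.68, 255.82])]
blue [([284, 205, 23, 25, 114], [292.36, 219.77]), ([306, 229, 18, 18, 104], [314.38, 237.61]), ([326, 232, 24, 12, 88], [339.94, 238.49])]
peg [ 447.5 -127.5   79. ] along 111.65687438050702 lat 0.32399317438818603
peg [ 448.  -129.4   79. ] along 110.55680213690452 lat 1.9401785153178768
peg [ 447.7 -126.8   57. ] along 111.75722212537727 lat -0.38837493419706204
0.9683048129081726 (313, 175)
hinge shift 107.402475170637 -0.9355258721529847
ring now [ 453.13328448 -128.54319126   96.        ] [np.float64(5.6), np.float64(4.5), np.float64(5.7)] [np.float64(0.8), np.float64(2.5), np.float64(0.1)]
```

The top view shows the peg inside the red ring, about 4 mm of slide short. I'll make that up, relieve the side load, come partway down the arc and look again.

Emit:
carry_out(deltas=[[[0.2,0.05,0],0,0.05],[[0.2,0.05,0],0,0.05],[[0.29,0,0.75],0,0.05],[[0.26,0,0.75],0,0.05],[[0.15,0,0.5],0,0.05],[[0,0,0],0,0.05],[[0,0,0],0,0.05]])

```text
clock: 6.03
eef_pos: [391.1, -107.0, 124.3]
eef_rot: [3.142, -0.001, 2.812]
wrist_force: [0.1, 3.5, -0.2]
finger_gap: 17.4
```

```bash
python3 - <<'E'
from h import *
s,d=vision.camera('scene');t,d2=vision.camera('top');print(manip.read_state()['eef_pos'],manip.read_state()['eef_rot'])
u=np.array([np.cos(np.radians(160.9)),np.sin(np.radians(160.9)),0]);v=np.array([-u[1],u[0],0])
P=[plane('top',(308.3,258.3),79),plane('top',(308.3,257.7),57)]
for st,c in blobs(t,(0,150,80),(8,255,255),(290,230,360,280))+blobs(t,(172,150,80),(180,255,255),(290,230,360,280)):
    q=plane('top',(st[0]+st[2]/2-.5,st[1]+st[3]/2-.5),68+16);print(st,c,'ring',q,[( (p-q)@u).round(1) for p in P],[((p-q)@v).round(1) for p in P])
t0=np.load('pics/top0im.npy');T=cv2.resize(cv2.cvtColor(t0,7)[123:165,330:362],None,fx=4,fy=4,interpolation=2)
m=cv2.matchTemplate(cv2.resize(cv2.cvtColor(t,7),None,fx=4,fy=4,interpolation=2),T,5);_,sc,_,l=cv2.minMaxLoc(m)
a=plane('top',(346,144),70);b=plane('top',(346+l[0]/4-330,144+l[1]/4-123),70);print('hinge',sc,(b-a)@u,(b-a)@v)
a=cv2.resize(s[110:270,250:390][:,:,::-1],None,fx=3.5,fy=3.5);b=cv2.resize(t[120:280,260:350][:,:,::-1],None,fx=3.5,fy=3.5)
cv2.imwrite('pics/z5.png',np.hstack([a,b]))
E
```

```text
[ 391.52390118 -107.15712402  124.74859935] [3.14151534e+00 2.79149959e-05 2.81236655e+00]
[299, 248, 18, 19, 124] [307.85, 257.18] ring [ 450.65534808 -126.24360085   84.        ] [np.float64(2.2), np.float64(2.6)] [np.float64(2.1), np.float64(1.5)]
hinge 0.9700220823287964 108.78851986108057 -0.49854250014566465
```

View pics/z5.png

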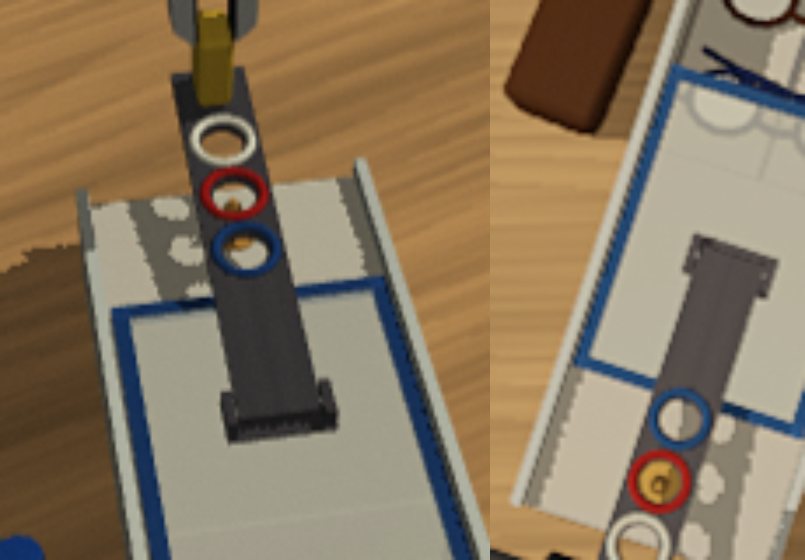

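The peg is centred in the red ring in the top view, at about (660,482) in the picture. Now I'll lower it the rest of the way.

Emit:
carry_out(deltas=[[[0.2,0.03,0.6],0,0.05],[[0.18,0,0.6],0,0.05],[[0.15,0,0.6],0,0.05],[[0.12,0,0.5],0,0.05],[[0,0,0],0,0.05],[[0,0,0],0,0.05]])

```text
clock: 6.63
eef_pos: [385.1, -104.8, 101.4]
eef_rot: [-3.141, -0.001, 2.812]
wrist_force: [-1.2, 1.1, 0.4]
finger_gap: 17.5
```

```bash
python3 - <<'E'
from h import *
s,d=vision.camera('scene');t,d2=vision.camera('top');print(manip.read_state()['eef_pos'],manip.read_state()['wrist_force'])
a=cv2.resize(s[110:270,250:390][:,:,::-1],None,fx=3.5,fy=3.5);b=cv2.resize(t[120:280,260:350][:,:,::-1],None,fx=3.5,fy=3.5)
cv2.imwrite('pics/z6.png',np.hstack([a,b]))
E
```

```text
[ 385.3400381  -104.83259554  101.71264819] [-1.31248392  0.81783953  0.38904689]
```

View pics/z6.png

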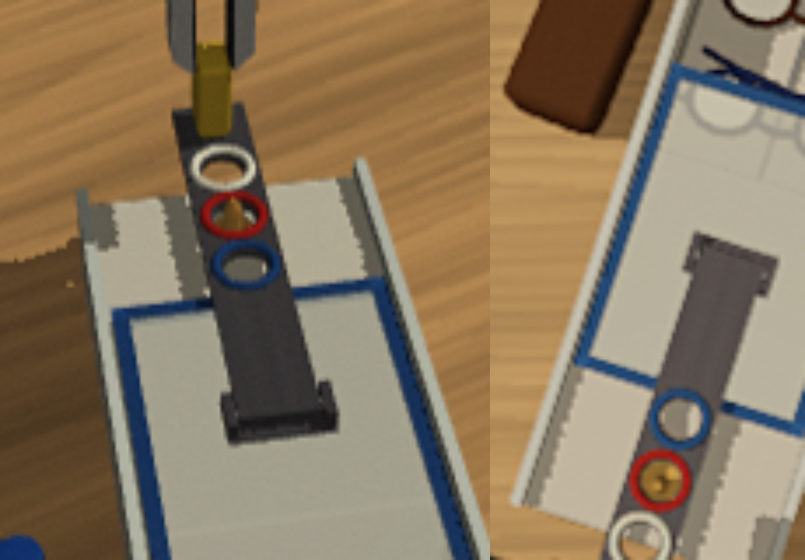

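The peg's cone stands up through the red ring at about (235,213). I'll finish seating the arm, release and retreat.

Emit:
carry_out(deltas=[[[0.03,0,0.1],0,0.05],[[0,0,0],0,0.05],[[0,0,0],0,0.3],[[0,0,0],0,0.5],[[0,0,0],0,0.5],[[0,0,0],0,0.5],[[0,0,0],0,0.5],[[0,0,-1.0],0,0.5],[[0,0,-2.0],0,0.5],[[0,0,-3.0],0,0.5],[[0,0,-3.0],0,0.5],[[0,2.5,-2.0],0,0.5],[[0,3.5,0],0,0.5],[[0,3.5,0],0,0.5],[[0,3.5,0],0,0.5],[[0,3.5,0],0,0.5],[[0,2.0,0],0,0.5],[[0,0,0],0,0.5],[[0,0,0],0,0.5]])

```text
clock: 8.32
eef_pos: [444.8, 71.0, 210.4]
eef_rot: [-3.141, -0.001, 2.814]
wrist_force: [0.3, -0.6, 0.2]
finger_gap: 47.1
```

```bash
python3 - <<'E'
from h import *
s,d=vision.camera('scene');t,d2=vision.camera('top');print(manip.read_state()['eef_pos'],manip.read_state()['wrist_force'])
u=np.array([np.cos(np.radians(160.9)),np.sin(np.radians(160.9)),0]);v=np.array([-u[1],u[0],0])
R=(290,170,360,280);Q=(290,140,370,210)
def c(im,r):
    z=[x for x in blobs(im,(0,150,80),(8,255,255),r)+blobs(im,(172,150,80),(180,255,255),r) if x[0][4]>60][0][0];return (z[0]+z[2]/2-.5,z[1]+z[3]/2-.5)
ct,cs=c(t,R),c(s,Q);print(ct,cs,'tri',tri(cs,ct));print('before tri', tri((328,217.5),(326,202.5)))
k=[x for x in blobs(s,(15,120,80),(35,255,255),(280,100,345,160))if x[0][4]>20];print(k[:4])
a=cv2.resize(s[110:270,250:390][:,:,::-1],None,fx=3.5,fy=3.5);b=cv2.resize(t[120:280,260:350][:,:,::-1],None,fx=3.5,fy=3.5)
cv2.imwrite('pics/z7.png',np.hstack([a,b]))
E
```

```text
[444.68828891  69.82653895 210.56629172] [0.36226687 0.27433553 0.82326749]Traceback (most recent call last):
  File "<stdin>", line 7, in <module>
  File "<stdin>", line 6, in c
IndexError: list index out of range
```

```bash
python3 - <<'E'
from h import *
s,d=vision.camera('scene');t,d2=vision.camera('top')
def c(im,r):return [(x[0],(x[0][0]+x[0][2]/2-.5,x[0][1]+x[0][3]/2-.5)) for x in blobs(im,(0,150,60),(9,255,255),r)+blobs(im,(170,150,60),(180,255,255),r) if x[0][4]>15]
print(c(t,(285,200,360,290)),c(s,(290,130,370,210)))
a=cv2.resize(s[110:270,250:390][:,:,::-1],None,fx=3.5,fy=3.5);b=cv2.resize(t[140:300,260:350][:,:,::-1],None,fx=3.5,fy=3.5)
cv2.imwrite('pics/z7.png',np.hstack([a,b]))
cv2.imwrite('pics/s7.png',s[:,:,::-1]);np.save('pics/s7.npy',s);np.save('pics/t7.npy',t)
E
```

```text
[([300, 248, 18, 18, 116], (308.5, 256.5))] [([307, 165, 19, 14, 88], (316.0, 171.5))]
```

View pics/z7.png

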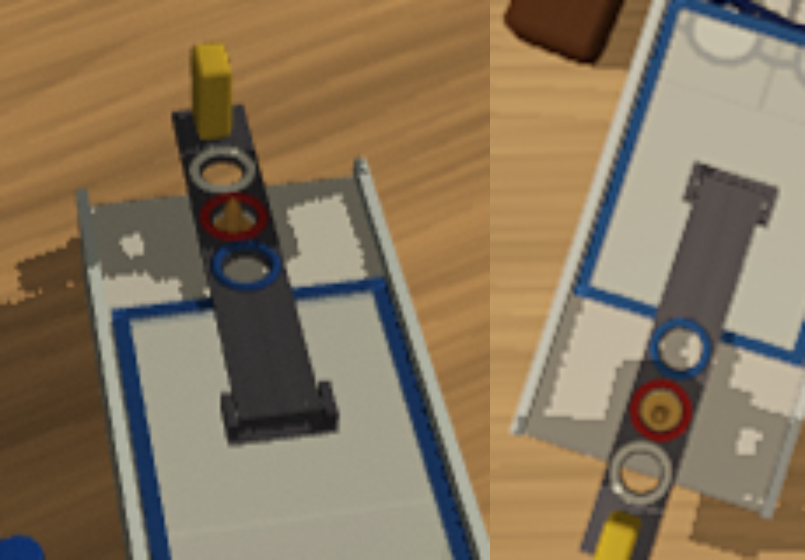

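```bash
python3 - <<'E'
from h import *
for n,a,b in(('red now',(316.0,171.5),(308.5,256.5)),('red before',(328,217.5),(326,202.5))): print(n,tri(a,b))
# knob top in scene (315.. ) and blue ring
s=np.load('pics/s7.npy');t=np.load('pics/t7.npy')
bs=[x for x in blobs(s,(105,120,50),(125,255,255),(305,175,335,196),20)];bt=[x for x in blobs(t,(105,120,50),(125,255,255),(303,225,327,250),20)]
print(bs,bt)
f=lambda z:(z[0]+z[2]/2-.5,z[1]+z[3]/2-.5)
print(tri(f(bs[0][0]),f(bt[0][0])))
# knob top centre: scene crop (211,55), top crop (620,525)->
print(tri((250+209/3.5,110+52/3.5),(260+(622-490)/3.5,140+528/3.5)))
print(plane('top',(308.4,258.4),79))
E
```

```text
red now (array([ 450.43648124, -128.16180244,   69.87534818]), np.float64(1.1450254757207852))
red before (array([ 552.87161298, -163.52712466,   70.09293745]), np.float64(0.37096803032566206))
[([311, 179, 19, 14, 98], [320.03, 185.59])] [([306, 231, 17, 17, 99], [313.81, 239.13])]
(array([ 483.42802073, -139.04936965,   69.64553726]), np.float64(0.3337675597088106))
(array([ 395.20291877, -110.11558694,  126.8169941 ]), np.float64(1.3850832144301803))
[ 447.71987767 -127.6934003    79.        ]
```

```bash
python3 -c "
from cell import manip,workorder
print(manip.read_state()['clock'],workorder.sign_off())"
```

```text
the job is handed in; nothing more can be done
8.5167 None
```

The box is open and held: I pinched the yellow knob, raised the stay arm about 45 mm and slid the lid open by about 108 mm. I then lowered the red hole over the brass peg, let go and moved the gripper well clear. I handed it in at 8.5 s, and no verdict is reported.

**Arm lies flat:** After release, the red ring's height from the two cameras was 69.9 mm, against 70.1 mm at the start. Resting on the peg tip would have put it about 15 mm higher.

**Right hole on the peg:** Both views show the peg standing inside the red ring, about 3 mm off its centre, which is within the 6 mm clearance.

**Forces:** The highest wrist force shown in any reading was about 8 N sideways, during the slide. It fell to near zero before I let go.

**Disagreements:**
- **Slide distance:** Partway through, the estimates of how much slide was left ranged from about 2 to 6 mm. I added about 4 mm and confirmed it by picture.
- **Knob height:** A rough fix on the top of the knob after release, with points read by eye, gave 127 mm instead of 113 mm. The two cameras were probably not matched to the same point on the knob, so I relied on the ring heights.

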